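# Clamp a freshly glued case lid in the bench press

## Robot

A 6-joint arm with a two-finger parallel gripper is mounted at the origin on the work surface. World frame = base frame: x ahead of the robot, y to its left, z up, the work surface at z = 0. Lengths are in m, angles in rad, forces in N, time in s.
With the tool pointing down it reaches from about 0.425 to 0.95 m from the base axis. Payload 3.5 kg.
Tool frame: the origin (TCP) lies on the centre line of the jaws, within the pads' length; the fingertips stand 8 mm ahead of it and the grasp point (between the pads) lies 11 mm behind it; z points along the fingers, y is the line along which they close (so a half turn about z gives the same grasp; the last joint's range is limited). The gripper opens to 85 mm and grips with 20 to 120 N. Pads are 22 mm wide; open, the fingers measure 114 mm over their backs; the gripper's body (76 mm by 85 mm) begins 54 mm behind the grasp point. The pads swing forward as they close: fully open they stand 13 mm farther back than shut.
Start: joints at [1.158, 0.286, 1.577, -0, 1.279, -0.15], TCP at [0.175, 0.652, 0.239] pointing down, gripper open.
Joint ranges: [-2.77, 2.77], [-0.9, 2.22], [0.21, 2.48], [-1.53, 4.67], [0.24, 2.81], [-2.84, 2.84]. Speed limits (rad/s): [2.79, 2.79, 3.14, 3.14, 3.14, 3.14].

## Interface

Orientations are given as a unit quaternion [x, y, z, w].
In Python, from plant import ctrl gives the robot as it stands. The module is installed in compiled form; this text tells all that it offers.
- The arm moves only by the tool send_rows, never from a script. Its argument "steps" is a list of rows, each a list of 5 numbers: the shift along the tool's x, y, z in m, then the turn about the tool's z in degrees, then the opening, from -1 (shut) to 1 (fully open). A call has 1 to 12 rows; each row is the pose to reach, as a shift and turn from the pose commanded when the call began, along the tool's axes at that moment; what a row does not reach only later rows make up. A row lasts 1/10 s, in which the tool goes at most 50 mm and 8.59 degrees, less where a joint would pass 70% of its speed; a pose out of reach is approached as far as the arm can. A call with a gripper value outside its range is refused whole. The fingers move at their own pace and stop on an object; "squeeze" is the grip in N (left out, the last holds). Time passes only in rows, so rows that repeat a pose let the fingers close. It gives the time, the measured TCP pose, the force, the opening and the grip force at its end, in the units of the state.
- ctrl.get_state(): the state, without advancing time (a new reading comes with each control period).
- ctrl.read_camera(name): name is "scene" or "side" or "wrist"; returns the picture (384x512x3 uint8, red, green, blue); there is no depth.
- ctrl.calibration(name): a dict with "intrinsics" (3x3 intrinsics, pixels), "extrinsics" (4x4, takes a point from world to camera coordinates); the wrist camera has in their place "tool_from_camera" (4x4, takes a point from camera to tool coordinates, whose origin is the TCP and whose axes are the flange's). Camera axes: x right, y up, looking along -z (the intrinsics and any distortion apply to the point x, -y, -z); pixel columns grow to the right and rows downward; lengths in m; the calibration is good to about 2 mm. A picture is of the moment at which its call begins: read the wrist's pose just before it. calibration takes no time and is no camera call.
- ctrl.sign_off(): hands the job in; it is judged then, once.
The state is a dict: "time": time; "qpos": joint angles; "dq": joint speeds; "joint_efforts": joint torques, N m; "eef_pos": TCP position; "tcp_rot": TCP orientation; "contact_force": force on the tool from outside, world axes, zero at the start; "wrist_torque": the same for the moment, N m; "opening": opening from 0.0 (shut) to 1.0 (fully open); "finger_force": force on a finger pad.
Only numpy, scipy, OpenCV 4.12 (cv2) and the standard library are available. Lean on these libraries where they do the work, as an engineer would, in place of code of your own. Each camera call takes 0.05 s, during which the arm holds its last target. There are 200 camera calls.

## Task

The lid has just been glued onto the grey case standing in the clamp press. Slide the clamp's red free jaw down its bar until the rubber foot is on the lid and the jaw tilts and binds on the bar, then turn the orange handle clockwise until the lid is clamped tight, and let go. Leave the case and lid lined up in the press, and do not shift or knock over the other things on the bench.

Things in the scene. Friction and masses are not known exactly. Their poses are not given: they have to be found in the camera images.
- clamp: The clamp press, bolted to the bench: blue base plate 270 x 130 x 12 mm and an upright toothed steel bar, 24 x 12 mm, whose top is 222 mm above the bench. Origin on the bench, exactly below the screw's axis; its x axis points from the screw to the bar, which stands 140 mm along +x; z up. It differs in place and yaw from start to start and never moves.
- jaw_slide (a joint): How far the red jaw has been slid down the bar, m: 0 right up, grows downward, limit 0.095. Friction of about 5.5 N holds the 0.44 kg jaw wherever it is left; pushing it down takes about 1 to 3 N. With handle value 0 the jaw's foot would reach the lid at about 0.080.
- jaw (a joint): Tilt of the jaw on the bar, rad: about 0 as it hangs, positive when its screw end is lifted. Readings scatter by some 0.006. Up to about 0.05 it is free play (it slides); beyond, the jaw's edges bite the bar's teeth and it binds. Once the foot stands on the lid, pressing on down with 20 to 25 N at jaw_push takes up the play; it stays tilted when let go.
- jaw_push (a point): Yellow 22 mm square on top of the red jaw's arm (arm 20 mm wide), a good place to press down with shut fingertips. The point lies on the arm's top surface, on the centre line, 65 mm from the screw's axis and 75 mm from the bar's centre; axes parallel to the clamp's.
- handle_grip (a point): Centre of the orange bar handle on top of the screw, which is 68 mm long (along this point's x axis), 14 mm wide (y) and 24 mm tall (z). Grip it across its 14 mm width from above; below its underside there are at least 15 mm free above the jaw. Turning it about the upright screw axis, clockwise seen from above, drives the foot down; it sinks with the foot.
- handle (a joint): Angle of the orange handle, rad, -0.5 to 9.5: grows clockwise seen from above, as the clamp tightens; starts at -0.3 to 0.4. The foot moves down 1.27 mm per rad. Friction 0.2 N m holds it. Once the jaw has bound, the force on the lid grows 25 to 35 N per rad: 2.5 rad more (two goes of 1.3) gives about 70 N; from 45 N it counts as tight. If the jaw still has play, up to 6 rad more comes first.
- foot_face (a point): Centre of the underside of the clamp's black rubber foot (30 mm across), on the screw's axis, 94 mm below the handle's centre.
- foot: Screw spindle with the rubber foot; its origin is the centre of the foot's underside.
- case: Grey instrument case, 110 x 80 x 40 mm, loose, standing on the press's base plate under the foot. Origin at the centre of its underside, z up.
- lid: Aluminium lid, 104 x 74 x 6 mm, lying loose on the case. Origin at the centre of its underside, z up; its top, where the foot is to press, is 6 mm higher (58 mm above the bench).
- reel: Bystander: red solder reel standing on end near the press, 52 mm across, 48 mm high; origin at its underside.
- driver: Bystander: screwdriver lying on the bench near the press, about 0.2 m long.
- bottle: Bystander: white bottle with a green cap, 64 mm across, 170 mm high; origin at its underside.
- mug: Bystander: blue mug, 80 mm across, 90 mm high; origin at its underside.
- notes: Bystander: yellow note pad, 76 x 76 x 12 mm; origin at its underside.
Mind the look-alikes: they are no part of the job. Of the things like the lid, leave any that is pink; of the rest the larger one is meant.

How it is judged:
On the way:
1. the foot stands on the lid and the jaw is tilted on its bar (contact force between foot and lid above 1 N and value of joint jaw above 0.03 rad), for 0.2 s.
At the end, for the whole second after the job is handed in: With the robot clear, the foot presses the lid with more than 45 N with the handle turned clockwise beyond 0.5 rad, the jaw is tilted on its bar by more than 0.03 rad, the case is within 10 mm of where it stood, and the lid lies flat on it, still, within 6 mm and 0.1 rad of being lined up (contact force between foot and lid above 45 N and value of joint jaw above 0.03 rad and value of joint handle above 0.5 rad and distance of case from where it was at the start of the episode below 0.01 m and horizontal distance between lid and case below 0.006 m and angle between the x axis of lid and the x axis of case, either way round below 0.1 rad and angle between lid's own z axis and vertical below 0.05 rad and linear speed of lid below 0.01 m/s); the robot touches nothing.
It fails at once if a bystander (reel, screwdriver, bottle, mug, note pad) is shifted by more than 30 mm or tipped over (distance of any of reel, driver, bottle, mug, notes from where it was at the start of the episode above 0.03 m or angle between any of reel, bottle, mug's own z axis and vertical above 0.5 rad).
It also fails if it takes over 64 s, if anything falls off the work surface, if the arm or the gripper's body presses on something with over 40 N, if the wrist force passes 120 N, or if a joint passes its speed limit or range.

## Working session

There is one attempt and no reset: what is moved stays moved. The work goes in short steps, Python scripts to look and compute and a tool call to move; the robot and the scene stay as the last step left them, time stands still between calls to the robot, and variables do not carry over. Pictures are saved under pics/ and viewed, at most 10 in all, crops included, and the job is handed in when it is done.

Besides the shell and the picture viewer there is one more tool, called by a JSON object that holds its "method" and its "body", one argument or row to a line. send_rows: Moves the arm, as the interface text tells. Its arguments: {"type":"object","properties":{"steps":{"type":"array","items":{"type":"array","items":{"type":"number"}}},"squeeze":{"type":"number"}},"required":["steps"]}

```bash
mkdir -p pics
python3 - <<'E'
from plant import ctrl
import cv2, numpy as np
s=ctrl.get_state(); print(s)
for n in ("scene","side"):
    cv2.imwrite(f"pics/{n}0.png",cv2.resize(ctrl.read_camera(n)[...,::-1],(800,600),interpolation=cv2.INTER_CUBIC))
    print(ctrl.calibration(n))
print(ctrl.calibration("wrist"))
E
```

```text
{'time': 0.0, 'qpos': array([ 1.15797220e+00,  2.87176899e-01,  1.57818970e+00,  3.80396965e-05,
        1.27857891e+00, -1.50015680e-01]), 'dq': array([ 1.75942272e-04,  2.21711072e-03, -1.71348597e-04,  1.63379831e-03,
       -2.42187417e-03,  6.77999285e-05]), 'joint_efforts': array([-1.76930776e-04, -4.05972362e+01, -2.92630255e+01, -1.38582109e-04,
        5.61652952e-03, -1.23712206e-05]), 'eef_pos': array([0.17507512, 0.6512401 , 0.23793278]), 'tcp_rot': array([ 1.31031753e-01,  9.91377474e-01, -1.12508976e-03, -3.44207398e-04]), 'contact_force': array([-0.50944187,  0.03234526, -0.20977872]), 'wrist_torque': array([-0.01765751, -0.00200279, -0.00114449]), 'finger_force': 0.0, 'opening': 1.0013438215462385}
{'intrinsics': array([[485.41685619,   0.        , 260.68807533],
       [  0.        , 485.41685619, 200.77928679],
       [  0.        ,   0.        ,   1.        ]]), 'extrinsics': array([[ 0.44796531,  0.89399868, -0.00966608, -0.23926906],
       [-0.71154217,  0.36304438,  0.60158666,  0.26801914],
       [ 0.5413269 , -0.26261213,  0.79874906, -2.05754776],
       [ 
[... 315 characters left out ...]
057, -0.68152048,  0.71070165, -0.18278982],
       [-0.17145246,  0.68971947,  0.70348497, -1.6660809 ],
       [ 0.        ,  0.        ,  0.        ,  1.        ]])}
{'intrinsics': array([[275.06076025,   0.        , 258.94099992],
       [  0.        , 275.06076025, 193.82627693],
       [  0.        ,   0.        ,   1.        ]]), 'tool_from_camera': array([[-3.79692137e-04,  9.61107634e-01,  2.76173808e-01,
         7.11905787e-02],
       [ 9.99999858e-01,  4.68056870e-04, -2.54046348e-04,
        -7.08750287e-04],
       [-3.73430933e-04,  2.76173673e-01, -9.61107675e-01,
        -1.35788693e-01],
       [ 0.00000000e+00,  0.00000000e+00,  0.00000000e+00,
         1.00000000e+00]])}
```

View pics/scene0.png

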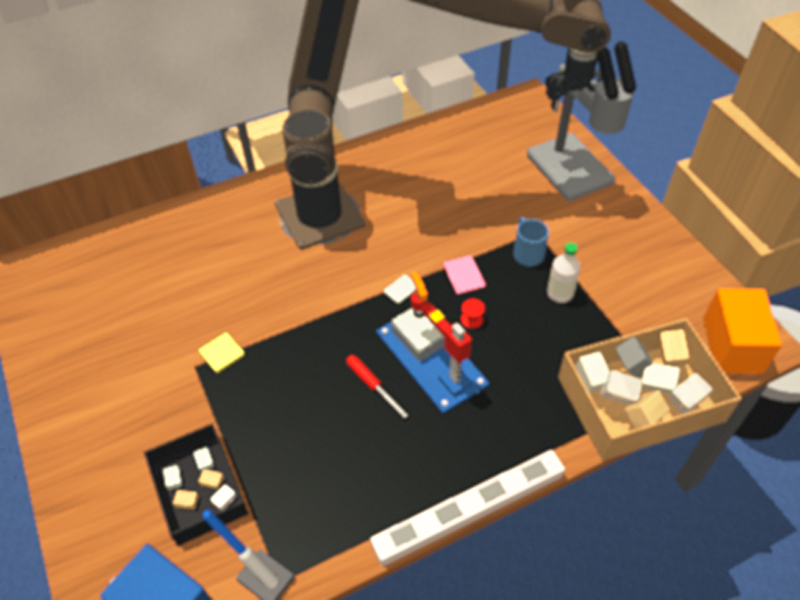

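View pics/side0.png

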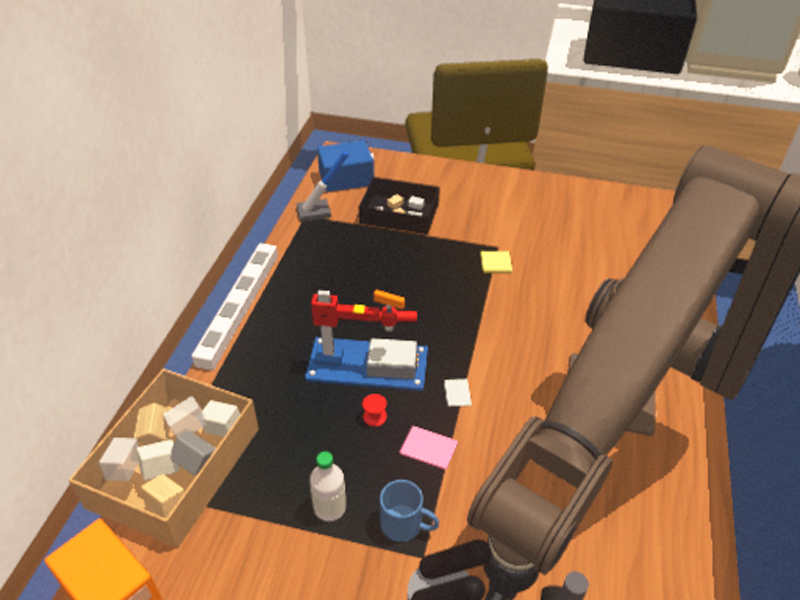

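The scene view shows the press around (435,340) and the side view around (365,340). The red jaw is at the top, with the yellow square at (437,316) in scene and (359,309) in side. The decoy plates (pink, small white) lie on the bench nearby. I'll enlarge both crops.

Run:
```python
from plant import ctrl
import cv2, numpy as np
# crops x6
o=[]
for n,(u,v) in (("scene",(240,170)),("side",(190,178))):
    c=ctrl.read_camera(n)[v:v+98,u:u+130][...,::-1] if n=="side" else ctrl.read_camera(n)[v:v+98,u:u+80][...,::-1]
    cv2.imwrite(f"pics/{n}c.png",cv2.resize(c,None,fx=6,fy=6,interpolation=cv2.INTER_CUBIC))
```

```text
(no output)
```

View pics/scenec.png

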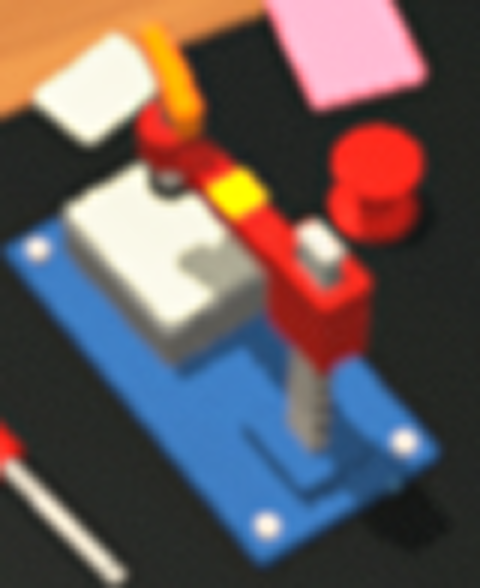

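View pics/sidec.png

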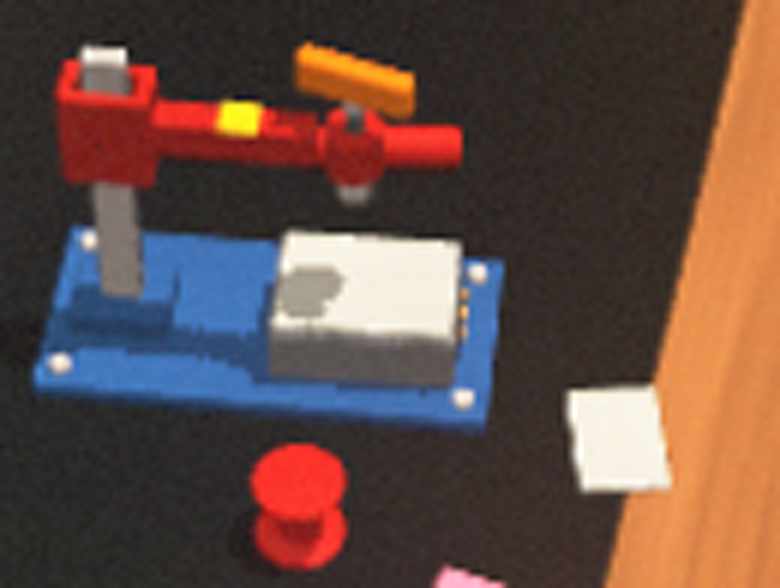

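Both crops show the jaw raised and untouched. Crop pixels, scene / side:
- yellow square: (237,193) / (239,119)
- handle centre: (172,80) / (355,80)
- bar top: (320,232) / (104,53)
- base bolts: (37,250), (267,525), (404,442) / (478,272), (90,240), (60,362)

```bash
cat > h.py <<'E'
import numpy as np, cv2
from plant import ctrl
def P(n):
    c=ctrl.calibration(n); return c["intrinsics"]@np.diag([1,-1,-1])@c["extrinsics"][:3]
OFF={"scene":(240,170),"side":(190,178)}
def px(n,p): return (np.array(p,float)+.5)/6-.5+OFF[n]
def tri(a,b):
    X=cv2.triangulatePoints(P("scene"),P("side"),px("scene",a),px("side",b)).ravel(); X=X[:3]/X[3]
    e=[]
    for n,p in(("scene",a),("side",b)):
        q=P(n)@np.r_[X,1]; e.append(q[:2]/q[2]-px(n,p))
    return X,np.abs(e).max()
E
python3 - <<'E'
from h import *
for k,a,b in [("yellow",(237,193),(239,119)),("handle",(172,80),(355,80)),("handleEndA",(190,122),(411,95)),("handleEndB",(155,40),(299,67)),("bartop",(320,232),(104,53)),
 ("b1",(37,250),(478,272)),("b2",(267,525),(90,240)),("b3",(404,442),(60,362)),("reel",(377,160),(299,475))]:
    X,e=tri(a,b); print(k,X.round(4),round(e,2))
    if k=="yellow":Y=X
    if k=="bartop":B=X
    if k=="handle":H=X
    if k=="b1":p1=X
    if k=="b2":d=X-p1;print("yaw bolts",np.arctan2(d[1],d[0]))
    if k=="b3":e3=X-p2 if 0 else X
d=B-H;print("yaw H->bar",np.arctan2(d[1],d[0]),np.hypot(*d[:2]))
d=B-Y;print("yaw Y->bar",np.arctan2(d[1],d[0]),np.hypot(*d[:2]))
s=ctrl.get_state()
from scipy.spatial.transform import Rotation as R
print(R.from_quat(s["tcp_rot"]).as_matrix().round(4), s["eef_pos"])
E
```

```text
yellow [0.565  0.0555 0.1835] 0.1
handle [0.5012 0.0463 0.2195] 0.25
handleEndA [0.4912 0.043  0.1926] 6.42
handleEndB [0.5121 0.0502 0.2458] 5.55
bartop [0.6374 0.0666 0.2278] 0.26
b1 [ 0.4385 -0.014   0.0169] 0.01
b2 [0.6764 0.0199 0.0179] 0.08
yaw bolts 0.14142679110446518
b3 [0.6629 0.1185 0.0174] 0.01
reel [0.4955 0.1925 0.0525] 0.09
yaw H->bar 0.14776114421216097 0.13766927542427773
yaw Y->bar 0.15152443004735464 0.0732421153691579
[[-9.657e-01  2.598e-01 -6.000e-04]
 [ 2.598e-01  9.657e-01 -1.400e-03]
 [ 2.000e-04 -1.500e-03 -1.000e+00]] [0.17515359 0.65147304 0.23843283]
```

{"method": "send_rows", "body": {
  "steps": [
    [-0.02, -0.02, -0.03, -2, -1],
    [-0.05, -0.045, -0.04, -4, -1],
    [-0.08, -0.07, -0.04, -6, -1],
    [-0.11, -0.1, -0.04, -8, -1],
    [-0.145, -0.13, -0.04, -10, -1],
    [-0.18, -0.16, -0.04, -12, -1],
    [-0.215, -0.19, -0.04, -14, -1],
    [-0.25, -0.222, -0.04, -16, -1],
    [-0.285, -0.254, -0.04, -18, -1],
    [-0.32, -0.286, -0.04, -20, -1],
    [-0.355, -0.317, -0.04, -22, -1],
    [-0.385, -0.344, -0.04, -23.5, -1]
  ]
}}

```text
time: 1.4
eef_pos: [0.4585, 0.2175, 0.2794]
tcp_rot: [-0.074, 0.997, -0.0, 0.0]
contact_force: [-0.3, 0.6, 0.2]
opening: -0.004
finger_force: 0.0
```

{"method": "send_rows", "body": {
  "steps": [
    [-0.016, -0.033, 0, 0, -1],
    [-0.032, -0.069, 0, 0, -1],
    [-0.048, -0.104, 0, 0, -1],
    [-0.064, -0.139, 0, 0, -1],
    [-0.076, -0.164, 0, 0, -1],
    [-0.082, -0.177, 0, 0, -1],
    [-0.082, -0.177, 0, 0, -1],
    [-0.082, -0.177, 0, 0, -1]
  ]
}}

```text
time: 2.2
eef_pos: [0.5643, 0.0573, 0.2791]
tcp_rot: [-0.074, 0.997, 0.0, -0.0]
contact_force: [-0.2, 0.4, 0.3]
opening: 0.001
finger_force: 0.0
```

```bash
cat >> h.py <<'E'
from scipy.spatial.transform import Rotation as R
def wP():
    s=ctrl.get_state(); c=ctrl.calibration("wrist")
    T=np.eye(4); T[:3,:3]=R.from_quat(s["tcp_rot"]).as_matrix(); T[:3,3]=s["eef_pos"]
    return c["intrinsics"]@np.diag([1,-1,-1])@np.linalg.inv(T@c["tool_from_camera"])[:3], s
def wshot(name):
    M,s=wP(); im=ctrl.read_camera("wrist"); np.save(f"pics/{name}.npy",M)
    cv2.imwrite(f"pics/{name}.png",cv2.resize(im[...,::-1],(768,576),interpolation=cv2.INTER_CUBIC)); return s
def onplane(M,p,z):  # p in 1.5x picture
    u=(np.array(p,float)+.5)/1.5-.5
    A=np.c_[M[:,:2],-np.r_[u,1]]; return np.linalg.solve(A,-(M[:,2]*z+M[:,3]))[:2]
E
python3 - <<'E'
from h import *
s=wshot("w0"); print(s["time"],s["eef_pos"],s["tcp_rot"],s["contact_force"])
def tri2(a,b):
    return tri(a,b)[0]
A=tri((191,120),(299,67));Bq=tri((155,40),(411,95));print(A,Bq)
d=A[0]-Bq[0];print(np.degrees(np.arctan2(d[1],d[0])),np.linalg.norm(d),(A[0]+Bq[0])/2)
E
```

```text
2.2 [0.56432926 0.05726197 0.2790742 ] [-7.36836426e-02  9.97281497e-01  3.71636188e-04 -4.46358661e-04] [-0.1582238   0.36584039  0.3160398 ]
(array([0.53282465, 0.04308763, 0.21984491]), np.float64(0.11408213639961673)) (array([0.46943717, 0.05079041, 0.21890821]), np.float64(0.5684921089701902))
-6.928548375925011 0.06386064835648095 [0.50113091 0.04693902 0.21937656]
```

View pics/w0.png

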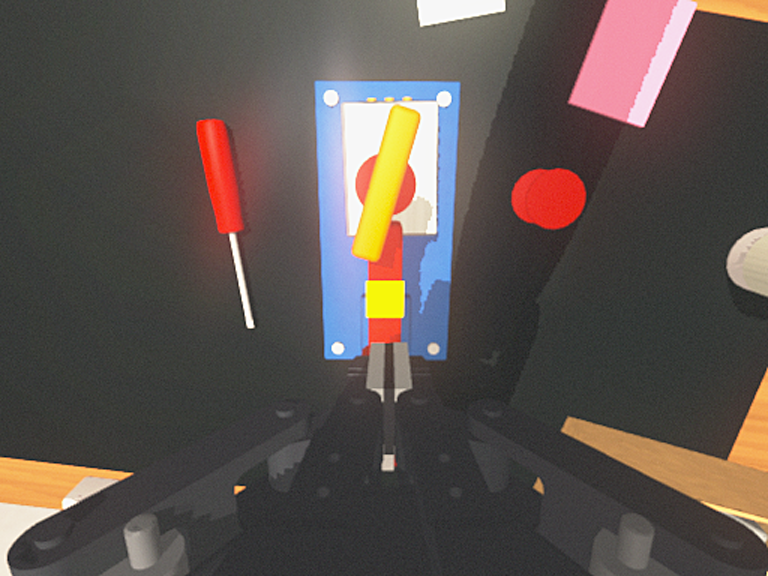

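The wrist view shows the yellow square centred at (385,299) and the orange handle running from (405,112) to (367,252), with the plate aligned vertically in the picture. The driver is at (225,220) and the reel at (552,198), both clear.

Run:
```python
from h import *
M=np.load("pics/w0.npy")
print("yellow",[onplane(M,(385,299),z).round(4) for z in(.175,.179,.1835)])
a,b=[onplane(M,p,.227) for p in((405,112),(367,252))]; print("handle top",a,b,(a+b)/2,np.linalg.norm(a-b),np.degrees(np.arctan2(*(b-a)[::-1])))
c=[onplane(M,p,.014) for p in((331,98),(444,99),(433,349),(338,349))]; print(np.round(c,4))
d=np.array(c[3])-c[0]+c[2]-c[1];print("yaw",np.degrees(np.arctan2(d[1],d[0])))
# stereo wrist + scene + side for yellow
from scipy.optimize import least_squares
def fit(obs):
    def r(X): return np.concatenate([(lambda q:q[:2]/q[2]-u)(Mm@np.r_[X,1]) for Mm,u in obs])
    s=least_squares(r,[.55,.05,.18]); return s.x.round(4), s.fun.round(2)
w=lambda p:(np.array(p)+.5)/1.5-.5
print(fit([(P("scene"),px("scene",(237,193))),(P("side"),px("side",(239,119))),(M,w((385,299)))]))
print(fit([(P("scene"),px("scene",(172,80))),(P("side"),px("side",(355,80))),(M,w((386,182)))]))
```

```text
yellow [array([0.5672, 0.0554]), array([0.566 , 0.0552]), array([0.5646, 0.0551])]
handle top [0.46850054 0.04989446] [0.53008274 0.04195841] [0.49929164 0.04592644] 0.06209144842959031 -7.34319564841836
[[ 0.438  -0.0133]
 [ 0.424   0.0865]
 [ 0.6635  0.1193]
 [ 0.6781  0.0203]]
yaw 7.882770775291983
(array([0.5647, 0.0551, 0.1831]), array([-0.05,  0.12,  0.21, -0.05,  0.04,  0.04]))
(array([0.4983, 0.0461, 0.2183]), array([-0.68, -0.53,  0.63,  0.49,  0.01,  0.28]))
```

{"method": "send_rows", "body": {
  "steps": [
    [0, -0.002, 0.03, 0, -1],
    [0, -0.002, 0.06, 0, -1],
    [0, -0.002, 0.075, 0, -1],
    [0, -0.002, 0.085, 0, -1],
    [0, -0.002, 0.09, 0, -1],
    [0, -0.002, 0.095, 0, -1],
    [0, -0.002, 0.1, 0, -1],
    [0, -0.002, 0.105, 0, -1],
    [0, -0.002, 0.11, 0, -1],
    [0, -0.002, 0.115, 0, -1]
  ]
}}

```text
time: 3.25
eef_pos: [0.5658, 0.0547, 0.1646]
tcp_rot: [-0.074, 0.997, 0.0, 0.001]
contact_force: [0.9, 1.5, 2.1]
opening: 0.005
finger_force: 1.0
```

{"method": "send_rows", "body": {
  "steps": [
    [0, 0, 0.006, 0, -1],
    [0, 0, 0.012, 0, -1],
    [0, 0, 0.018, 0, -1],
    [0, 0, 0.023, 0, -1],
    [0, 0, 0.027, 0, -1],
    [0, 0, 0.03, 0, -1],
    [0, 0, 0.032, 0, -1]
  ]
}}

```text
time: 3.95
eef_pos: [0.5649, 0.0544, 0.1319]
tcp_rot: [-0.074, 0.997, -0.0, -0.0]
contact_force: [0.6, 0.1, 1.7]
opening: -0.002
finger_force: 0.7
```

{"method": "send_rows", "body": {
  "steps": [
    [0, 0, 0.002, 0, -1],
    [0, 0, 0.004, 0, -1],
    [0, 0, 0.006, 0, -1]
  ]
}}

```text
time: 4.25
eef_pos: [0.565, 0.0545, 0.1262]
tcp_rot: [-0.074, 0.997, -0.0, -0.0]
contact_force: [0.3, -0.4, 1.2]
opening: -0.002
finger_force: 0.7
```

{"method": "send_rows", "body": {
  "steps": [
    [0, 0, 0.001, 0, -1],
    [0, 0, 0.002, 0, -1],
    [0, 0, 0.003, 0, -1]
  ]
}}

```text
time: 4.55
eef_pos: [0.5653, 0.0545, 0.1244]
tcp_rot: [-0.074, 0.997, -0.0, -0.0]
contact_force: [-2.6, -0.6, 9.2]
opening: 0.002
finger_force: 4.3
```

{"method": "send_rows", "body": {
  "steps": [
    [0, 0, 0.001, 0, -1],
    [0, 0, 0.002, 0, -1]
  ]
}}

```text
time: 4.75
eef_pos: [0.5655, 0.0545, 0.1237]
tcp_rot: [-0.074, 0.997, -0.0, -0.0]
contact_force: [-5.1, -0.0, 14.7]
opening: 0.001
finger_force: 6.7
```

{"method": "send_rows", "body": {
  "steps": [
    [0, 0, 0.001, 0, -1],
    [0, 0, 0.002, 0, -1],
    [0, 0, 0.002, 0, -1]
  ]
}}

```text
time: 5.05
eef_pos: [0.5659, 0.0545, 0.1224]
tcp_rot: [-0.074, 0.997, -0.0, 0.001]
contact_force: [-4.4, 0.1, 12.8]
opening: -0.001
finger_force: 6.4
```

{"method": "send_rows", "body": {
  "steps": [
    [0, 0, 0.001, 0, -1],
    [0, 0, 0.0015, 0, -1],
    [0, 0, 0.0015, 0, -1]
  ]
}}

```text
time: 5.35
eef_pos: [0.5662, 0.0545, 0.1217]
tcp_rot: [-0.074, 0.997, -0.0, 0.001]
contact_force: [-5.4, 0.4, 16.5]
opening: 0.001
finger_force: 7.9
```

{"method": "send_rows", "body": {
  "steps": [
    [0, 0, 0.001, 0, -1],
    [0, 0, 0.002, 0, -1],
    [0, 0, 0.002, 0, -1]
  ]
}}

```text
time: 5.65
eef_pos: [0.5662, 0.0545, 0.1215]
tcp_rot: [-0.074, 0.997, -0.0, 0.0]
contact_force: [-9.6, 0.1, 23.6]
opening: -0.003
finger_force: 11.6
```

{"method": "send_rows", "body": {
  "steps": [
    [0, 0, 0.001, 0, -1],
    [0, 0, 0.0015, 0, -1],
    [0, 0, 0.0015, 0, -1]
  ]
}}

```text
time: 5.95
eef_pos: [0.5663, 0.0545, 0.1213]
tcp_rot: [-0.074, 0.997, -0.0, -0.0]
contact_force: [-12.5, -0.9, 29.2]
opening: 0.003
finger_force: 14.4
```

{"method": "send_rows", "body": {
  "steps": [
    [0, 0, -0.01, 0, -1],
    [0, 0, -0.04, 0, -1],
    [0, 0, -0.08, 0, -1],
    [0, 0, -0.11, 0, -1],
    [0, 0, -0.125, 0, -1],
    [0, 0, -0.125, 0, -1],
    [0, 0, -0.125, 0, -1]
  ]
}}

```text
time: 6.65
eef_pos: [0.5643, 0.0547, 0.2375]
tcp_rot: [-0.074, 0.997, 0.0, -0.001]
contact_force: [-0.2, -0.8, -1.0]
opening: 0.001
finger_force: 0.0
```

Run:
```python
from h import *
s=wshot("w1"); print(s["time"],s["eef_pos"],s["tcp_rot"],s["contact_force"],s["wrist_torque"],s["qpos"])
cv2.imwrite("pics/side1.png",cv2.resize(ctrl.read_camera("side")[178:276,190:320,::-1],None,fx=6,fy=6,interpolation=cv2.INTER_CUBIC))
```

```text
6.65 [0.56430724 0.05466634 0.23748292] [-7.35938510e-02  9.97287408e-01  2.27099010e-04 -1.31090162e-03] [-0.16814982 -0.78574438 -1.04322066] [-0.03380898 -0.02550687  0.02748112] [-8.23691297e-02  5.23646536e-02  1.84639035e+00  4.35428137e-05
  1.24549819e+00 -1.80050045e+00]
```

View pics/w1.png

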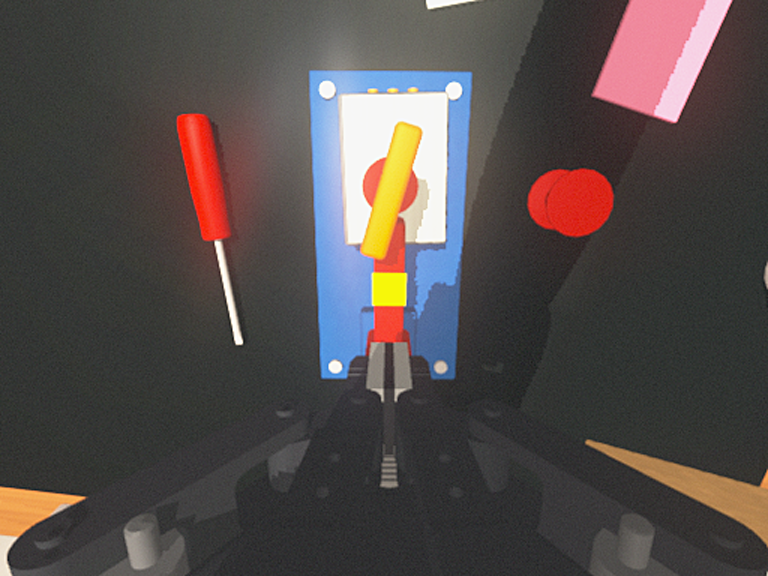

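View pics/side1.png

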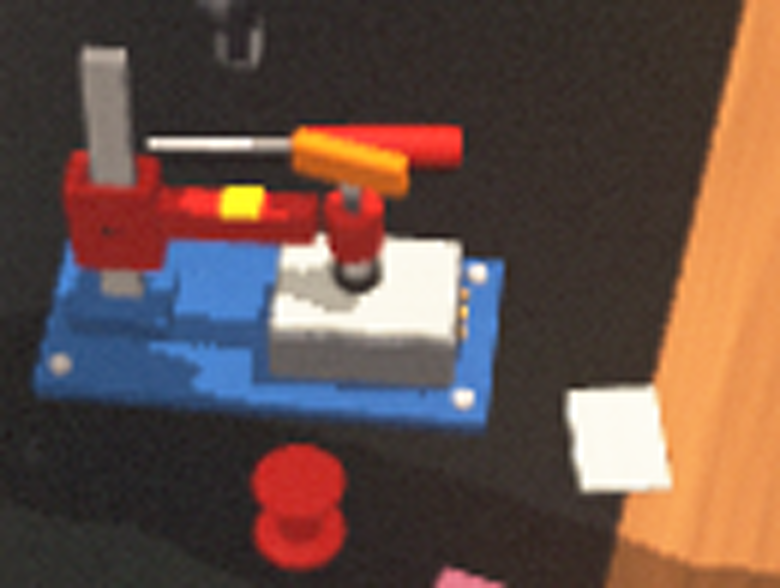

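The foot is now on the lid and the jaw stays tilted. The handle in the wrist view runs from (408,126) to (374,254). In the side crop its body centre is at (351,160). The red cylinder I'd seen earlier beyond the screw is the screwdriver behind the press.

Run:
```python
from h import *
M=np.load("pics/w1.npy")
for z in (.158,.164,.168):
    a,b=[onplane(M,p,z) for p in((408,126),(374,254))]; print(z,"handle top",a,b,(a+b)/2,np.linalg.norm(a-b),np.degrees(np.arctan2(*(b-a)[::-1])))
# z from wrist+side
w=(np.array([391.,190])+.5)/1.5-.5
X=cv2.triangulatePoints(M,P("side"),w,px("side",(351,148))).ravel();print("top centre",X[:3]/X[3])
T=R.from_quat(ctrl.get_state()["tcp_rot"]).as_matrix()
print("tool shift to handle", T.T@(np.array([.501,.0465,.145])-ctrl.get_state()["eef_pos"]))
```

```text
0.158 handle top [0.47063815 0.05022352] [0.53573146 0.0424815 ] [0.5031848  0.04635251] 0.06555210724901311 -6.782743205163676
0.164 handle top [0.47129116 0.05004884] [0.53457175 0.04252241] [0.50293146 0.04628562] 0.06372659942790018 -6.782743205163692
0.168 handle top [0.47172651 0.04993238] [0.53379861 0.04254969] [0.50276256 0.04624103] 0.06250959421382506 -6.782743205163687
top centre [0.50238944 0.04660377 0.16706081]
tool shift to handle [0.06291497 0.00100921 0.09173648]
```

{"method": "send_rows", "body": {
  "steps": [
    [0.025, 0, 0, 5, 1],
    [0.05, 0.001, 0, 10, 1],
    [0.0615, 0.001, 0, 15.2, 1],
    [0.0615, 0.001, 0.02, 15.2, 0.8],
    [0.0615, 0.001, 0.045, 15.2, 0.5],
    [0.0615, 0.001, 0.065, 15.2, 0.5],
    [0.0615, 0.001, 0.08, 15.2, 0.5],
    [0.0615, 0.001, 0.089, 15.2, 0.5],
    [0.0615, 0.001, 0.0925, 15.2, 0.5],
    [0.0615, 0.001, 0.0925, 15.2, 0.5]
  ]
}}

```text
time: 7.75
eef_pos: [0.5037, 0.0466, 0.146]
tcp_rot: [0.059, 0.998, 0.0, -0.001]
contact_force: [-0.3, 0.1, 0.6]
opening: 0.75
finger_force: 0.0
```

{"method": "send_rows", "body": {
  "squeeze": 60,
  "steps": [
    [0, 0, 0, 0, -1],
    [0, 0, 0, 0, -1],
    [0, 0, 0, 0, -1],
    [0, 0, 0, 0, -1],
    [0, 0, 0, 0, -1],
    [0, 0, 0, 0, -1],
    [0, 0, 0, 0, -1]
  ]
}}

```text
time: 8.45
eef_pos: [0.5046, 0.0463, 0.1477]
tcp_rot: [0.059, 0.998, -0.0, 0.001]
contact_force: [0.1, -1.7, 4.8]
opening: 0.15
finger_force: 60.2
```

{"method": "send_rows", "body": {
  "steps": [
    [0, 0, 0, 6, -1],
    [0, 0, 0, 12, -1],
    [0, 0, 0, 18, -1],
    [0, 0, 0, 24, -1],
    [0, 0, 0.0001, 30, -1],
    [0, 0, 0.0003, 36, -1],
    [0, 0, 0.0004, 42, -1],
    [0, 0, 0.0005, 48, -1],
    [0, 0, 0.0006, 54, -1],
    [0, 0, 0.0008, 60, -1],
    [0, 0, 0.0009, 66, -1],
    [0, 0, 0.001, 72, -1]
  ]
}}

```text
time: 9.65
eef_pos: [0.5042, 0.0458, 0.1474]
tcp_rot: [0.635, 0.773, -0.002, 0.001]
contact_force: [-1.2, -0.9, 10.6]
opening: 0.149
finger_force: 62.2
```

Run:
```python
from h import *
s=ctrl.get_state(); print(s["qpos"],s["wrist_torque"],s["contact_force"])
```

```text
[-0.10838317  0.01170887  2.0632565  -0.00402119  1.06769521 -0.30218874] [-1.05730471  1.14876302  0.27468209] [-1.22119416 -0.87702535 10.63929009]
```

{"method": "send_rows", "body": {
  "steps": [
    [0, 0, -0.0005, 7, -1],
    [0, 0, -0.001, 14, -1],
    [0, 0, -0.001, 21, -1],
    [0, 0, -0.001, 28, -1],
    [0, 0, -0.001, 35, -1],
    [0, 0, -0.001, 42, -1],
    [0, 0, -0.001, 49, -1],
    [0, 0, -0.001, 56, -1],
    [0, 0, -0.001, 63, -1],
    [0, 0, -0.001, 70, -1],
    [0, 0, -0.001, 77, -1],
    [0, 0, -0.001, 84, -1]
  ]
}}

```text
time: 10.85
eef_pos: [0.5046, 0.0465, 0.1472]
tcp_rot: [0.989, 0.149, 0.0, 0.0]
contact_force: [2.0, -1.1, 3.0]
opening: 0.149
finger_force: 60.2
```

Run:
```python
from h import *
s=ctrl.get_state(); print(s["qpos"],s["wrist_torque"],s["contact_force"])
```

```text
[-1.08389891e-01  1.17810794e-02  2.06362887e+00 -4.88063538e-04
  1.06553038e+00  1.16450116e+00] [-0.16497588  0.25954866  0.3099812 ] [ 2.04328053 -1.1326513   2.99356664]
```

{"method": "send_rows", "body": {
  "steps": [
    [0, 0, 0, 6, -1],
    [0, 0, 0, 12, -1],
    [0, 0, 0, 18, -1],
    [0, 0, 0, 24, -1],
    [0, 0, 0, 30, -1],
    [0, 0, 0, 36, -1],
    [0, 0, 0, 42, -1],
    [0, 0, 0, 48, -1],
    [0, 0, 0, 48, -1],
    [0, 0, 0, 48, -1]
  ]
}}

```text
time: 11.85
eef_pos: [0.5042, 0.0459, 0.1471]
tcp_rot: [0.965, -0.264, -0.0, 0.001]
contact_force: [0.8, -4.3, 4.1]
opening: 0.152
finger_force: 60.5
```

Run:
```python
from h import *
s=ctrl.get_state(); print(s["qpos"],s["wrist_torque"],s["contact_force"],s["tcp_rot"])
```

```text
[-1.08914333e-01  1.16296325e-02  2.06387443e+00 -2.04751921e-03
  1.06643055e+00  1.99713823e+00] [-1.08573028  0.75245807 -0.02975875] [ 0.77984255 -4.33647787  4.12665358] [ 9.64531191e-01 -2.63967327e-01 -2.71868948e-05  9.11956338e-04]
```

{"method": "send_rows", "body": {
  "steps": [
    [0, 0, 0, 0, 0],
    [0, 0, 0, 0, 0.5],
    [0, 0, 0, 0, 0.5],
    [0, 0, 0, 0, 0.5],
    [0, 0, -0.02, 0, 0.5],
    [0, 0, -0.06, 0, 0.5],
    [0, 0, -0.1, 0, 0.5],
    [0, 0, -0.14, 0, 0.5],
    [0, 0, -0.16, 0, 0.5],
    [0, 0, -0.16, 0, 0.5]
  ]
}}

```text
time: 12.85
eef_pos: [0.5058, 0.0466, 0.3111]
tcp_rot: [0.964, -0.265, 0.004, -0.001]
contact_force: [-0.1, -0.2, 0.7]
opening: 0.749
finger_force: 0.0
```

Run:
```python
from h import *
s=ctrl.get_state(); print(s["eef_pos"],s["contact_force"])
for n in("side","scene"):
    u,v=OFF[n]; c=ctrl.read_camera(n)[v:v+98,u:u+(130 if n=="side" else 80)][...,::-1]
    cv2.imwrite(f"pics/{n}2.png",cv2.resize(c,None,fx=6,fy=6,interpolation=cv2.INTER_CUBIC))
a=cv2.imread("pics/side2.png");b=cv2.imread("pics/side1.png")
```

```text
[0.50584516 0.04659872 0.31108156] [-0.06538962 -0.20677389  0.74584727]
```

View pics/side2.png

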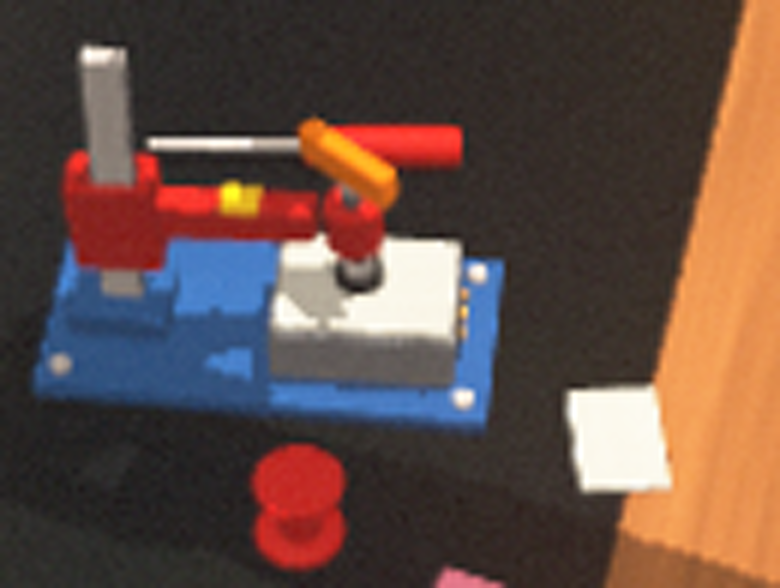

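View pics/scene2.png

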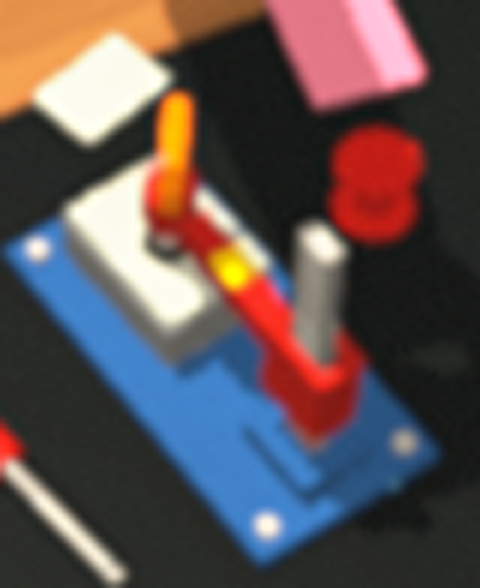

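The side and scene views show the handle turned about 204° with no slip. The foot is on the lid, the case and lid are square, and the reel, driver and plates are undisturbed. The turning torque of about 0.31 N m, less 0.2 friction, works out to roughly 85 N partway through the turn, well above the 45 N needed. I'm handing it in.

```bash
python3 -c "
from plant import ctrl
print(ctrl.sign_off())"
```

```text
the job is handed in; nothing more can be done
None
```

I handed the job in at about 13 s, with the jaw slid down and tilted on the bar, the lid clamped at an estimated 85 N or more (worked out from the turning torque, not measured), and the gripper clear; sign-off gave no verdict.

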